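# Lay out a model racer's engine rebuild on the pit mat

### The arm

A 6-joint arm with a two-finger parallel gripper is mounted at the origin on the work surface. World frame = base frame: x ahead of the robot, y to its left, z up, the work surface at z = 0. Lengths are in m, angles in rad, forces in N, time in s.
With the tool pointing down it reaches from about 0.4 to 0.825 m from the base axis. Payload 7 kg.
Tool frame: the origin (TCP) lies midway between the tips of the shut fingers; the grasp point (between the pads) lies arm.hold_point_z behind it (arm.hold_point_z is the distance from the TCP to the grasp point, in m); z points along the fingers, y is the line along which they close (so a half turn about z gives the same grasp; the last joint's range is limited). The gripper opens to 88 mm and grips with 3 to 60 N. Pads are 19 mm wide; open, the fingers measure 130 mm over their backs; the gripper's body (78 mm by 193 mm) begins 47 mm behind the grasp point.
Start: joints at [1.512, 0.359, 0.012, 0, -1.224, -0.288], TCP at [0.229, 0.635, 0.227] pointing down, gripper open.
Joint ranges: [-3.07, 3.07], [-1.43, 2.12], [-1.02, 1.25], [-3.03, 1.67], [-3.05, -0], [-3.03, 3.03]. Speed limits (rad/s): [2.39, 2.39, 3.01, 3.14, 3.14, 3.14].

### API

Orientations are given as [roll, pitch, yaw] about the fixed x, y, z axes, in that order (R = Rz(yaw) Ry(pitch) Rx(roll)).
In Python, from station import arm gives the robot as it stands.
- The arm moves only by the shell command python3 -m crank 'ROWS' [OPENING] [FORCE]. ROWS is JSON, a list that holds one entry, the list of rows, each a list of 4 numbers: the shift along the tool's x, y, z in units of 25 mm (1.0 is 25 mm), then the turn about the tool's z in units of 5 degrees (1.0 is 5 degrees). A call has 1 to 12 rows; each row is the pose to reach, as a shift and turn from the pose commanded when the call began, along the tool's axes at that moment; what a row does not reach only later rows make up. A row lasts 1/8 s, in which the tool goes at most 62.5 mm and 10.7 degrees, less where a joint would pass 70% of its speed; a pose out of reach is approached as far as the arm can. A call with a gripper value outside its range is refused whole. OPENING is the closure, from 0 (fully open) to 1 (shut), set as the call begins (- or left out, the last holds). The fingers move at their own pace and stop on an object; FORCE is the grip in N (left out, the last holds). Time passes only in rows, so rows that repeat a pose let the fingers close. It gives the time, the measured TCP pose, the force, the opening and the grip force at its end, in the units of the state.
- arm.get_state(): the state, without advancing time (a new reading comes with each control period).
- arm.grab_frame(name): name is "scene" or "top"; returns (picture, depth): 420x560x3 uint8, red, green, blue; 420x560 float32, m along the optical axis (not along the pixel's ray), 0 where there is no reading.
- arm.get_calibration(name): a dict with "mtx" (3x3 intrinsics, pixels), "k1" (the pictures are not rectified: a ray, as slopes to the right and down, at radius r is drawn at 1 + k1 r^2 times it, then the intrinsics apply), "R" (3x3) and "t" (3): a world point X has camera coordinates R X + t. Camera axes: x right, y down, z forward; pixel columns grow to the right and rows downward; lengths in m; the calibration is good to about 2 mm. A picture is of the moment at which its call begins. get_calibration takes no time and is no camera call.
- arm.job_done(): hands the job in; it is judged then, once.
Trained networks look in the newest picture that a camera, given by its name, has taken for a name from the list of things; names that differ only in an ending like _2 or _b are one class to them, and where a whole thing is asked for, a point or a joint stands for the part that bears it (a point fixed in the world has none). Each returns a list of dicts, best first, with "score" (0 to 1); they miss things now and then, are a little off and sometimes report something else, mostly with a low value. They report only what shows in the picture. A call takes as long as a camera call.
- arm.recognise(thing, camera): "extent" ([left, top, width, height] in pixels, round what is visible of it).
- arm.trace(thing, camera): "mask" (420x560 bool, what is visible of it) and "extent" ([left, top, width, height] in pixels, round what is visible of it).
The state is a dict: "t": time; "q": joint angles; "qd": joint speeds; "joint_efforts": joint torques, N m; "eef_pos": TCP position; "ee_rot": TCP orientation; "force": force on the tool from outside, world axes, zero at the start; "moment": the same for the moment, N m; "width": finger opening in m; "gripper_force": force on a finger pad.
Only numpy, scipy, OpenCV 4.12 (cv2) and the standard library are available. Lean on these libraries where they do the work, as an engineer would, in place of code of your own. Each camera call takes 0.05 s, during which the arm holds its last target. There are 200 camera calls.

### The job

Lay out the engine rebuild on the green mat: stand the black finned barrel centrally on top of the aluminium crankcase and the red cooling head on top of the barrel, brass plug up, and stand the brass flywheel in the middle of the blue block. Lay the rubber-tyred wheel flat on the mat midway between the crankcase and the block, and stand the jar with the orange cap directly behind the wheel (on the side away from the robot, square to the row of crankcase, wheel and block), 90 mm from it centre to centre. Leave the screwdriver and the yellow tub where they are.

Things in the scene. Friction and masses are not known exactly. Their poses are not given: they have to be found in the camera images.
- mat: Fixed green mat, 180 x 350 mm, 2 mm thick. Origin: on the table surface (underside of the mat), midway between the crankcase and the block. Its y axis runs along the row of crankcase and block, its x axis points square to the row, away from the robot (at most 0.25 rad off world x); the mat reaches from x = -50 to +130 mm and y = -175 to +175 mm.
- crankcase_top (a point): Aluminium engine crankcase on a small blue foot (56 x 56 mm), fixed on the mat at one end of the row, 130 mm from the mat's origin at its +y or its -y end. A short brass shaft sticks out of its side 49 mm towards the robot from its axis. Point: centre of its flat round top flange (48 mm across), 52 mm above the table; z up.
- block_top (a point): Blue square setting block, 76 x 76 x 16 mm, fixed on the mat at the other end of the row, 130 mm from the mat's origin. Point: centre of its flat top, 18 mm above the table; z up.
- barrel_mid (a point): Loose black finned cylinder barrel, upright, 40 mm diameter, 38 mm tall, about 120 g; a plain round solid with flat ends. Point: its centre, 19 mm above its underside.
- head_mid (a point): Loose red finned cooling head, upright: 40 mm diameter, 26 mm tall, with a brass plug 10 mm across standing 8 mm higher in the middle of its top; about 70 g. Point: on its axis 17 mm above its underside.
- wheel_mid (a point): Loose wheel lying flat: black rubber tyre 56 mm diameter, 26 mm tall, silver disc on its upper face; about 90 g. Point: its centre, 13 mm above its underside.
- flywheel_mid (a point): Loose brass flywheel, upright: disc 48 mm diameter, 24 mm tall, with a hub 20 mm across and 4 mm high on top; about 250 g. Point: on its axis 14 mm above its underside.
- jar_mid (a point): Loose glass jar with orange screw cap and a paper band, upright: 44 mm diameter, 70 mm tall, about 130 g. Point: its centre, 35 mm above its underside.
- screwdriver: Bystander: a red-handled screwdriver lying on the table, about 200 mm long, at the right. Do not disturb.
- tub: Bystander: a yellow tub with black lid, 60 mm diameter, 60 mm tall, at the left; origin at the centre of its underside. Do not disturb.

How it is judged:
At the end, for the whole second after the job is handed in: All released, at rest, upright: barrel on crankcase and head on barrel, each within 10 mm of centre; flywheel on block within 14 mm; wheel on mat within 15 mm (each way) of the midpoint; jar on mat 75-105 mm from the wheel, within 22 mm (each way) of 90 mm behind the midpoint (horizontal distance between barrel_mid and crankcase_top below 0.01 m and z of barrel_mid in the frame of crankcase_top between 0.015 and 0.023 m and horizontal distance between head_mid and barrel_mid below 0.01 m and z of head_mid in the frame of crankcase_top between 0.05 and 0.06 m and horizontal distance between flywheel_mid and block_top below 0.014 m and z of flywheel_mid in the frame of block_top between 0.01 and 0.018 m and x of wheel_mid in the frame of mat between -0.015 and 0.015 m and y of wheel_mid in the frame of mat between -0.015 and 0.015 m and z of wheel_mid in the frame of mat between 0.011 and 0.019 m and x of jar_mid in the frame of mat between 0.068 and 0.112 m and y of jar_mid in the frame of mat between -0.022 and 0.022 m and z of jar_mid in the frame of mat between 0.033 and 0.041 m and horizontal distance between jar_mid and wheel_mid between 0.075 and 0.105 m and angle between each of barrel_mid, head_mid, wheel_mid, flywheel_mid, jar_mid's own z axis and vertical below 0.1 rad and linear speed of each of barrel, head, wheel, flywheel, jar below 0.02 m/s and contact force between each of barrel, head, wheel, flywheel, jar and the fingers below 0.1 N); the robot touches nothing.
It fails at once if the screwdriver is moved more than 20 mm (distance of screwdriver from where it was at the start of the episode above 0.02 m).
It fails at once if the yellow tub is moved more than 20 mm (distance of tub from where it was at the start of the episode above 0.02 m).
It also fails if it takes over 136 s, if anything falls off the work surface, if the arm or the gripper's body presses on something with over 40 N, if the wrist force passes 120 N, or if a joint passes its speed limit or range.

## Working session

There is one attempt and no reset: what is moved stays moved. The work goes in short steps, Python scripts to look and compute and a shell command to move; the robot and the scene stay as the last step left them, time stands still between calls to the robot, and variables do not carry over. Pictures are saved under pics/ and viewed, at most 14 in all, crops included, and the job is handed in when it is done.

```bash
ls; mkdir -p pics; python3 - <<'E'
from station import arm
import cv2
s=arm.get_state();print(s, arm.hold_point_z)
for n in("scene","top"):
    p,d=arm.grab_frame(n);cv2.imwrite(f"pics/{n}0.png",p[:,:,::-1]);c=arm.get_calibration(n);print(c)
E
```

```text
pics
{'t': 0.0, 'q': array([ 1.51210587e+00,  3.59398046e-01,  1.10654703e-02, -3.40853171e-04,
       -1.22412882e+00, -2.88085979e-01]), 'qd': array([ 9.64501348e-04,  1.95160862e-05, -1.54866381e-03,  4.30687154e-04,
        1.78674810e-05, -9.84906640e-04]), 'joint_efforts': array([ 4.28449739e-04, -5.82712626e+01,  2.93059981e+01,  6.99729100e+00,
        7.09085565e-03, -1.57884360e-04]), 'eef_pos': array([0.22928181, 0.63433836, 0.22562004]), 'ee_rot': array([ 3.13990516e+00, -1.65901464e-04, -3.46892372e-01]), 'force': array([-0.33864142, -0.35526587, -0.13489254]), 'moment': array([0.00183227, 0.03313199, 0.0212882 ]), 'gripper_force': 0.0, 'width': 0.08759933948543093} 0.0188
{'mtx': array([[518.74672308,   0.        , 277.39723436],
       [  0.        , 518.74672308, 218.6219723 ],
       [  0.        ,   0.        ,   1.        ]]), 'k1': -0.04301508584929082, 'R': array([[ 2.52746531e-01,  9.67532341e-01, -6.00321173e-04],
       [ 8.30473393e-01, -2.17261162e-01, -5.12943985e-01],
       [-4.96420321e-01,  1.29146262e-01, -8.58421870e-01]]), 't': array([-0.12509345, -0.43022704,  1.4651147 ])}
{'mtx': array([[520.36674108,   0.        , 286.46918434],
       [  0.        , 520.36674108, 215.28975497],
       [  0.        ,   0.        ,   1.        ]]), 'k1': -0.0184779384472295, 'R': array([[-0.00867401, -0.99980878, -0.0175262 ],
       [-0.98953172,  0.01110714, -0.14388748],
       [ 0.14405463,  0.01609465, -0.98943884]]), 't': array([0.01387159, 0.59847595, 1.49501849])}
```

View pics/scene0.png

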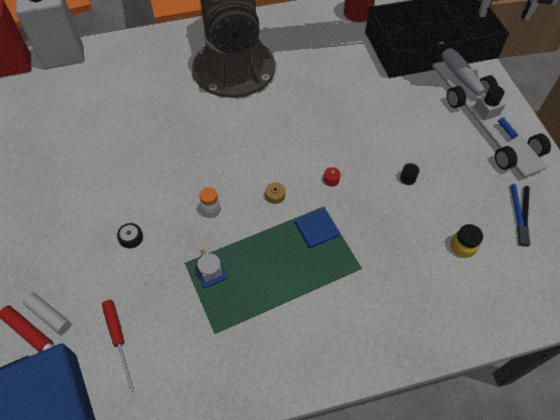

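View pics/top0.png

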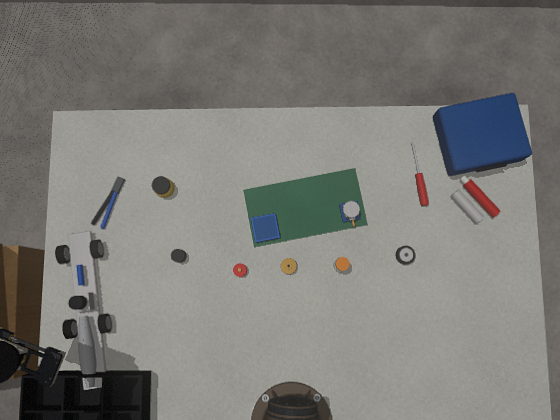

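The top and scene pictures agree. In scene, the barrel is at (410,174), head (332,177), flywheel (275,192), jar (209,200), wheel (130,235), crankcase (209,267) and block (317,228). The tub is at (467,240) and the screwdriver at (115,340).

```bash
cat > h.py <<'E'
from station import arm
import numpy as np, cv2
TOP=dict(barrel_mid=.038,head_mid=.026,wheel_mid=.026,flywheel_mid=.024,jar_mid=.07,crankcase_top=.052,block_top=.018,mat=.002,tub=.06)
def rays(n,u,v):
    c=arm.get_calibration(n);K=c["mtx"]
    p=cv2.undistortPoints(np.stack([u,v],1).astype(float).reshape(-1,1,2),K,np.array([c["k1"],0,0,0,0.]))[:,0]
    return np.c_[p,np.ones(len(p))],c
def cloud(n,mask,d):
    v,u=np.nonzero(mask&(d>0));r,c=rays(n,u,v)
    return (r*d[v,u][:,None]-c["t"])@c["R"]
def onplane(n,uv,z):
    uv=np.atleast_2d(uv).astype(float);r,c=rays(n,uv[:,0],uv[:,1])
    C=-c["R"].T@c["t"];D=r@c["R"];return C+D*((z-C[2])/D[:,2])[:,None]
def find(thing,n,d,dz=0):
    L=arm.trace(thing,n)
    if not L: return None
    P=cloud(n,L[0]["mask"],d);zt=TOP[thing]+dz
    Q=P[abs(P[:,2]-zt)<.007]
    if len(Q)<5: return L[0]["score"],None,P
    (x,y),r=cv2.minEnclosingCircle(Q[:,:2].astype(np.float32))
    return L[0]["score"],(round(x,4),round(y,4),round(r,4),np.round(np.median(Q,0),4),len(Q)),P
E
python3 - <<'E'
from h import *
for n in("top","scene"):
    p,d=arm.grab_frame(n)
    for k in TOP:
        f=find(k,n,d)
        print(n,k,f[:2] if f else None)
        if k=="mat" and f:
            R=cv2.minAreaRect(f[2][abs(f[2][:,2]-.002)<.01][:,:2].astype(np.float32));print(R);print(cv2.boxPoints(R))
E
```

```text
top barrel_mid (0.65, (0.4834, 0.3313, 0.0197, array([0.4847, 0.3293, 0.0377]), 130))
top head_mid (0.5, (0.4405, 0.1485, 0.0203, array([0.4396, 0.1473, 0.0264]), 132))
top wheel_mid (0.54, (0.4781, -0.3431, 0.0281, array([ 0.4788, -0.3419,  0.0262]), 253))
top flywheel_mid (0.57, (0.4508, 0.0048, 0.0238, array([0.45  , 0.0049, 0.0244]), 195))
top jar_mid (0.56, (0.4529, -0.1503, 0.0198, array([ 0.4522, -0.1503,  0.0698]), 143))
top crankcase_top (0.73, (0.6132, -0.1821, 0.025, array([ 0.6137, -0.1819,  0.0523]), 208))
top block_top (0.58, (0.5662, 0.0717, 0.0499, array([0.5671, 0.073 , 0.0181]), 603))
top mat (0.83, (0.6311, -0.0465, 0.1927, array([ 0.6421, -0.0544,  0.0021]), 5242))
((0.6310377717018127, -0.047538384795188904), (0.18587522208690643, 0.35042357444763184), 10.418364524841309)
[[ 0.50794804  0.10797846]
 [ 0.5713167  -0.23666787]
 [ 0.7541275  -0.20305523]
 [ 0.6907588   0.1415911 ]]
top tub (0.88, (0.6926, 0.3816, 0.0274, array([0.6913, 0.3812, 0.06  ]), 241))
scene barrel_mid (0.62, (0.4852, 0.3321, 0.0229, array([0.4865, 0.3309, 0.0367]), 181))
scene head_mid (0.82, (0.4412, 0.1502, 0.0213, array([0.445 , 0.1484, 0.0247]), 187))
scene wheel_mid (0.68, None)
scene flywheel_mid (0.57, (0.4528, 0.0049, 0.0251, array([0.4553, 0.0044, 0.0231]), 288))
scene jar_mid (0.98, (0.4553, -0.1503, 0.0213, array([ 0.4559, -0.1504,  0.0685]), 224))
scene crankcase_top (0.98, (0.6147, -0.181, 0.0256, array([ 0.6166, -0.1816,  0.0506]), 390))
scene block_top (0.9, (0.5681, 0.0741, 0.0527, array([0.5702, 0.073 , 0.0169]), 1002))
scene mat (0.77, (0.6328, -0.0479, 0.1937, array([ 0.6507, -0.0593,  0.0008]), 9777))
((0.6301188468933105, -0.045863330364227295), (0.18384306132793427, 0.35177528858184814), 10.492512702941895)
[[ 0.50770396  0.11034369]
 [ 0.57176477 -0.23554946]
 [ 0.75253373 -0.20207036]
 [ 0.6884729   0.1438228 ]]
scene tub (0.94, (0.6946, 0.3816, 0.0273, array([0.6951, 0.3802, 0.0581]), 403))
```

```bash
cat > g.py <<'E'
import sys
from h import *
from scipy.spatial.transform import Rotation as Ro
# usage: g.py x y z [yaw] -> units in present tool axes
x,y,z=map(float,sys.argv[1:4]);yaw=float(sys.argv[4]) if len(sys.argv)>4 else .18
s=arm.get_state();R=Ro.from_euler("xyz",s["ee_rot"]).as_matrix()
print("t",round(s["t"],2),"pos",s["eef_pos"].round(4),"rpy",s["ee_rot"].round(3),"q",s["q"].round(2),"w",round(s["width"],4),"gf",round(s["gripper_force"],1),"F",s["force"].round(1))
print("units",(R.T@(np.array([x,y,z])-s["eef_pos"])/.025).round(2),"turn",round(-np.degrees(yaw-s["ee_rot"][2])/5,2))
E
python3 -m crank '[[[1,1.2,0,-0.5],[2.5,3,0,-1],[4.2,5.2,0,-2],[5.9,7.3,0,-3],[7.6,9.4,0,-4],[9.3,11.5,0,-5],[11,13.6,0,-6],[12.7,15.6,0,-6],[14.3,17.5,0,-6],[15.6,19.1,0,-6],[16.5,20.2,0,-6],[16.9,20.65,0,-6]]]' 0 25
python3 g.py .4515 .0049 .225
```

```text
t: 2.6
eef_pos: [0.4517, 0.0031, 0.2266]
ee_rot: [3.141, -0.0, 0.173]
force: [0.1, 0.8, -0.5]
width: 0.0878
gripper_force: 0.0
t 2.6 pos [0.4517 0.0031 0.2266] rpy [ 3.141 -0.     0.173] q [ 0.45 -0.02 -0.45  0.   -1.14  1.3 ] w 0.0878 gf 0.0 F [ 0.1  0.8 -0.5]
units [ 0.01 -0.07  0.07] turn -0.08
```

```bash
python3 -m crank '[[[0,-0.07,1,-0.1],[0,-0.07,2.7,-0.1],[0,-0.07,4.5,-0.1],[0,-0.07,6.3,-0.1],[0,-0.07,7.7,-0.1],[0,-0.07,8.5,-0.1],[0,-0.07,8.8,-0.1],[0,-0.07,8.8,-0.1]]]' 0
python3 g.py .4515 .0049 .005
python3 -m crank '[[[0,0,0,0],[0,0,0,0],[0,0,0,0],[0,0,0,0],[0,0,0,0],[0,0,0,0]]]' 1 25
python3 -m crank '[[[0,0,-0.5,0],[0,0,-1.5,0],[0,0,-3,0],[0,0,-4,0],[0,0,-4.5,0],[0,0,-4.5,0]]]'
python3 g.py .567 .0735 .12
```

```text
t: 3.6
eef_pos: [0.4511, 0.0077, 0.0066]
ee_rot: [3.141, 0.0, 0.186]
force: [-0.4, 0.6, 0.1]
width: 0.0871
gripper_force: 0.0
t 3.6 pos [0.4511 0.0077 0.0066] rpy [3.141 0.    0.186] q [ 0.46  0.27 -0.74  0.   -0.56  1.3 ] w 0.0871 gf 0.0 F [-0.4  0.6  0.1]
units [-0.01  0.11  0.07] turn 0.07
t: 4.35
eef_pos: [0.4511, 0.0072, 0.0068]
ee_rot: [3.141, -0.0, 0.186]
force: [0.3, -3.1, 5.2]
width: 0.0473
gripper_force: 25.0
t: 5.1
eef_pos: [0.4512, 0.0076, 0.1196]
ee_rot: [-3.141, -0.001, 0.185]
force: [-0.1, 0.3, -2.6]
width: 0.0473
gripper_force: 25.0
t 5.1 pos [0.4512 0.0076 0.1196] rpy [-3.141e+00 -1.000e-03  1.850e-01] q [ 0.46  0.09 -0.61 -0.   -0.86  1.3 ] w 0.0473 gf 25.0 F [-0.1  0.3 -2.6]
units [ 5.04 -1.74 -0.01] turn 0.06
```

```bash
python3 -m crank '[[[0.7,-0.25,0,0.06],[2.2,-0.75,0,0.06],[3.7,-1.3,0,0.06],[4.7,-1.62,0,0.06],[5.04,-1.74,0,0.06],[5.04,-1.74,0,0.06],[5.04,-1.74,0,0.06],[5.04,-1.74,0,0.06]]]'
python3 g.py .567 .0735 .0252
```

```text
t: 6.1
eef_pos: [0.5662, 0.073, 0.1192]
ee_rot: [-3.142, 0.0, 0.18]
force: [-1.0, 0.8, -1.2]
width: 0.0473
gripper_force: 25.0
t 6.1 pos [0.5662 0.073  0.1192] rpy [-3.142  0.     0.18 ] q [ 0.47  0.28 -0.36 -0.   -0.92  1.28] w 0.0473 gf 25.0 F [-1.   0.8 -1.2]
units [ 0.03 -0.01  3.76] turn 0.0
```

```bash
python3 -m crank '[[[0.03,0,0.7,0],[0.03,0,1.8,0],[0.03,0,2.8,0],[0.03,0,3.4,0],[0.03,0,3.65,0],[0.03,0,3.75,0],[0.03,0,3.75,0]]]'
python3 -m crank '[[[0,0,0,0],[0,0,0,0],[0,0,0,0],[0,0,0,0],[0,0,0,0]]]' 0
python3 -m crank '[[[0,0,-0.5,0],[0,0,-1.5,0],[0,0,-3,0],[0,0,-4,0],[0,0,-4.5,0],[0,0,-4.5,0]]]'
python3 g.py .4785 -.3430 .137
```

```text
t: 6.98
eef_pos: [0.568, 0.0737, 0.0259]
ee_rot: [-3.141, -0.001, 0.18]
force: [0.0, -0.1, -2.0]
width: 0.0473
gripper_force: 25.0
t: 7.6
eef_pos: [0.5676, 0.0735, 0.0254]
ee_rot: [-3.142, -0.0, 0.18]
force: [0.9, 0.1, 0.3]
width: 0.0865
gripper_force: 0.0
t: 8.35
eef_pos: [0.5679, 0.0737, 0.1387]
ee_rot: [-3.141, -0.002, 0.18]
force: [-0.1, 0.7, -0.6]
width: 0.0877
gripper_force: 0.0
t 8.35 pos [0.5679 0.0737 0.1387] rpy [-3.141e+00 -2.000e-03  1.800e-01] q [ 0.47  0.26 -0.34 -0.   -0.97  1.28] w 0.0877 gf 0.0 F [-0.1  0.7 -0.6]
units [-6.51 15.76  0.05] turn 0.0
```

```bash
python3 -m crank '[[[-0.4,1,0,0],[-1.2,2.8,0,0],[-2.1,5,0,0],[-3,7.3,0,0],[-4,9.6,0,0],[-4.9,11.8,0,0],[-5.6,13.6,0,0],[-6.2,15,0,0],[-6.51,15.76,0,0],[-6.51,15.76,0,0],[-6.51,15.76,0,0],[-6.51,15.76,0,0]]]'
python3 - <<'E'
from h import *
p,d=arm.grab_frame("scene");cv2.imwrite("pics/s1.png",p[:,:,::-1])
for k in("flywheel_mid",): 
    f=find(k,"scene",d,.018);print(f and f[:2])
E
python3 g.py .4785 -.3430 .005
```

```text
t: 9.85
eef_pos: [0.4784, -0.3423, 0.1378]
ee_rot: [-3.141, 0.0, 0.182]
force: [0.5, -0.3, -0.1]
width: 0.0878
gripper_force: 0.0
(0.89, (0.569, 0.0748, 0.0252, array([0.5717, 0.0732, 0.041 ]), 319))
t 9.95 pos [ 0.4785 -0.3425  0.138 ] rpy [ 3.142 -0.     0.182] q [-0.29  0.29 -0.3  -0.   -0.98  2.04] w 0.0878 gf 0.0 F [ 0.4 -0.7  0.1]
units [-0.    0.02  5.32] turn 0.02
```

View pics/s1.png

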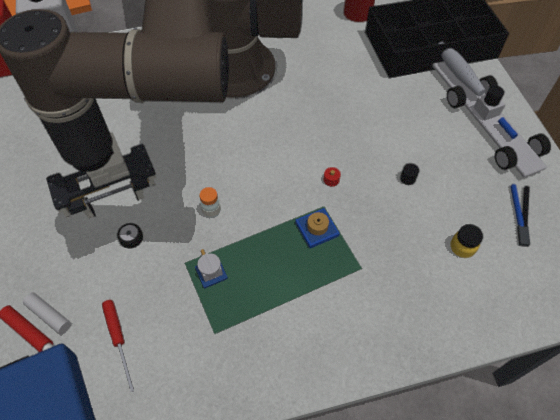

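The flywheel stands centred on the block at (318,223). The gripper is open above the wheel at (130,235).

```bash
python3 -m crank '[[[0,0,0.8,0],[0,0,2.2,0],[0,0,3.7,0],[0,0,4.7,0],[0,0,5.1,0],[0,0,5.25,0],[0,0,5.25,0],[0,0,5.25,0]]]' 0
python3 -m crank '[[[0,0,0,0],[0,0,0,0],[0,0,0,0],[0,0,0,0],[0,0,0,0],[0,0,0,0]]]' 1 25
python3 -m crank '[[[0,0,-0.5,0],[0,0,-1.5,0],[0,0,-3,0],[0,0,-4,0],[0,0,-4.7,0],[0,0,-5,0],[0,0,-5,0]]]'
python3 g.py .5905 -.0545 .13
```

```text
t: 10.95
eef_pos: [0.4788, -0.3435, 0.0076]
ee_rot: [3.141, -0.001, 0.181]
force: [0.3, 0.9, -0.0]
width: 0.0876
gripper_force: 0.0
t: 11.7
eef_pos: [0.4781, -0.3433, 0.0066]
ee_rot: [3.142, -0.0, 0.18]
force: [-0.5, -0.6, 0.9]
width: 0.0554
gripper_force: 25.0
t: 12.58
eef_pos: [0.4782, -0.3432, 0.132]
ee_rot: [3.141, -0.001, 0.18]
force: [-0.2, -0.0, -1.7]
width: 0.0553
gripper_force: 25.0
t 12.57 pos [ 0.4782 -0.3432  0.132 ] rpy [ 3.141e+00 -1.000e-03  1.800e-01] q [-0.29  0.3  -0.31 -0.   -0.96  2.04] w 0.0553 gf 25.0 F [-0.2 -0.  -1.7]
units [  6.49 -10.56   0.08] turn 0.0
```

```bash
python3 -m crank '[[[0.5,-0.8,0,0],[1.4,-2.3,0,0],[2.6,-4.2,0,0],[3.8,-6.2,0,0],[5,-8.1,0,0],[5.9,-9.6,0,0],[6.4,-10.4,0,0],[6.49,-10.56,0,0],[6.49,-10.56,0,0],[6.49,-10.56,0,0],[6.49,-10.56,0,0]]]'
python3 g.py .5905 -.0545 .009
```

```text
t: 13.95
eef_pos: [0.5901, -0.0554, 0.1316]
ee_rot: [3.142, 0.0, 0.179]
force: [0.4, -0.2, -0.6]
width: 0.0554
gripper_force: 25.0
t 13.95 pos [ 0.5901 -0.0554  0.1316] rpy [3.142 0.    0.179] q [ 0.24  0.3  -0.3   0.   -0.97  1.51] w 0.0554 gf 25.0 F [ 0.4 -0.2 -0.6]
units [ 0.02 -0.03  4.91] turn -0.01
```

```bash
python3 -m crank '[[[0,0,0.8,0],[0,0,2,0],[0,0,3.4,0],[0,0,4.3,0],[0,0,4.7,0],[0,0,4.9,0],[0,0,4.9,0]]]'
python3 -m crank '[[[0,0,0,0],[0,0,0,0],[0,0,0,0],[0,0,0,0],[0,0,0,0]]]' 0
python3 -m crank '[[[0,0,-0.5,0],[0,0,-1.5,0],[0,0,-3,0],[0,0,-4,0],[0,0,-4.7,0],[0,0,-5,0],[0,0,-5,0]]]'
python3 g.py .4535 -.1503 .137
```

```text
t: 14.82
eef_pos: [0.5907, -0.0545, 0.0096]
ee_rot: [3.142, -0.001, 0.18]
force: [-0.2, -0.3, -1.8]
width: 0.0554
gripper_force: 25.0
t: 15.45
eef_pos: [0.5904, -0.0544, 0.0091]
ee_rot: [3.142, -0.0, 0.18]
force: [-0.5, -0.5, 1.3]
width: 0.0873
gripper_force: 0.0
t: 16.32
eef_pos: [0.5905, -0.0544, 0.1346]
ee_rot: [-3.141, -0.001, 0.18]
force: [0.2, 0.8, -0.8]
width: 0.088
gripper_force: 0.0
t 16.32 pos [ 0.5905 -0.0544  0.1346] rpy [-3.141e+00 -1.000e-03  1.800e-01] q [ 0.24  0.3  -0.3  -0.   -0.97  1.51] w 0.088 gf 0.0 F [ 0.2  0.8 -0.8]
units [-6.08  2.79 -0.1 ] turn 0.0
```

```bash
python3 -m crank '[[[-0.6,0.3,0,0],[-1.8,0.8,0,0],[-3.3,1.5,0,0],[-4.8,2.2,0,0],[-5.8,2.65,0,0],[-6.08,2.79,0,0],[-6.08,2.79,0,0],[-6.08,2.79,0,0],[-6.08,2.79,0,0]]]'
python3 -m crank '[[[0,0,0.8,0],[0,0,2,0],[0,0,3.2,0],[0,0,4,0],[0,0,4.3,0],[0,0,4.3,0],[0,0,4.3,0]]]'
python3 -m crank '[[[0,0,0,0],[0,0,0,0],[0,0,0,0],[0,0,0,0],[0,0,0,0],[0,0,0,0],[0,0,0,0]]]' 1 25
python3 -m crank '[[[0,0,-0.5,0],[0,0,-1.5,0],[0,0,-3,0],[0,0,-4,0],[0,0,-4.7,0],[0,0,-5,0],[0,0,-5,0]]]'
python3 g.py .679 -.0385 .15
```

```text
t: 17.45
eef_pos: [0.454, -0.15, 0.1339]
ee_rot: [3.142, 0.0, 0.181]
force: [-0.3, 0.8, 0.3]
width: 0.0875
gripper_force: 0.0
t: 18.32
eef_pos: [0.4541, -0.1502, 0.0273]
ee_rot: [3.141, -0.001, 0.181]
force: [0.7, 0.0, 0.4]
width: 0.0878
gripper_force: 0.0
t: 19.2
eef_pos: [0.4533, -0.1504, 0.0266]
ee_rot: [3.142, 0.0, 0.18]
force: [-0.0, -0.7, 1.2]
width: 0.0428
gripper_force: 25.0
t: 20.08
eef_pos: [0.4534, -0.1503, 0.152]
ee_rot: [-3.142, -0.001, 0.18]
force: [-0.7, 0.2, -1.4]
width: 0.0433
gripper_force: 25.0
t 20.07 pos [ 0.4534 -0.1503  0.152 ] rpy [-3.142e+00 -1.000e-03  1.800e-01] q [ 0.09  0.1  -0.52 -0.   -0.95  1.66] w 0.0433 gf 25.0 F [-0.7  0.2 -1.4]
units [ 9.68 -2.78  0.09] turn 0.0
```

```bash
python3 -m crank '[[[0.9,-0.3,0,0],[2.5,-0.7,0,0],[4.5,-1.3,0,0],[6.5,-1.9,0,0],[8.2,-2.35,0,0],[9.3,-2.7,0,0],[9.68,-2.78,0,0],[9.68,-2.78,0,0],[9.68,-2.78,0,0],[9.68,-2.78,0,0]]]'
python3 g.py .679 -.0385 .029
```

```text
t: 21.32
eef_pos: [0.6784, -0.0391, 0.152]
ee_rot: [-3.142, -0.0, 0.18]
force: [-0.1, 0.1, -0.9]
width: 0.0431
gripper_force: 25.0
t 21.32 pos [ 0.6784 -0.0391  0.152 ] rpy [-3.142 -0.     0.18 ] q [ 0.23  0.42 -0.08 -0.   -1.08  1.52] w 0.0431 gf 25.0 F [-0.1  0.1 -0.9]
units [ 0.03 -0.02  4.92] turn -0.0
```

```bash
python3 -m crank '[[[0,0,0.8,0],[0,0,2,0],[0,0,3.4,0],[0,0,4.3,0],[0,0,4.75,0],[0,0,4.9,0],[0,0,4.9,0]]]'
python3 -m crank '[[[0,0,0,0],[0,0,0,0],[0,0,0,0],[0,0,0,0],[0,0,0,0]]]' 0
python3 -m crank '[[[0,0,-0.5,0],[0,0,-1.5,0],[0,0,-3,0],[0,0,-4.5,0],[0,0,-5.3,0],[0,0,-5.6,0],[0,0,-5.6,0]]]'
python3 g.py .484 .3315 .17
```

```text
t: 22.2
eef_pos: [0.6794, -0.0386, 0.0299]
ee_rot: [3.141, -0.001, 0.18]
force: [-0.0, -0.1, -1.3]
width: 0.0431
gripper_force: 25.0
t: 22.82
eef_pos: [0.679, -0.0386, 0.0291]
ee_rot: [3.142, 0.0, 0.18]
force: [0.2, -0.9, 0.7]
width: 0.0854
gripper_force: 0.0
t: 23.7
eef_pos: [0.679, -0.0385, 0.1694]
ee_rot: [-3.141, -0.001, 0.18]
force: [-0.4, 0.5, 0.0]
width: 0.0874
gripper_force: 0.0
t 23.7 pos [ 0.679  -0.0385  0.1694] rpy [-3.141e+00 -1.000e-03  1.800e-01] q [ 0.23  0.4  -0.05 -0.   -1.11  1.52] w 0.0874 gf 0.0 F [-0.4  0.5  0. ]
units [ -5.02 -15.96  -0.02] turn 0.0
```

```bash
python3 -m crank '[[[-0.3,-1,0,0],[-0.9,-2.8,0,0],[-1.6,-5,0,0],[-2.3,-7.3,0,0],[-3,-9.6,0,0],[-3.7,-11.8,0,0],[-4.3,-13.7,0,0],[-4.8,-15.2,0,0],[-5.02,-15.96,0,0],[-5.02,-15.96,0,0],[-5.02,-15.96,0,0],[-5.02,-15.96,0,0]]]'
python3 - <<'E'
from h import *
for n in("scene","top"):
    p,d=arm.grab_frame(n)
    for k,dz in(("wheel_mid",.002),("jar_mid",.002),("flywheel_mid",.018),("barrel_mid",0)):
        f=find(k,n,d,dz);print(n,k,f and f[:2])
E
python3 g.py .484 .3315 .006
```

```text
t: 25.2
eef_pos: [0.4844, 0.3305, 0.1689]
ee_rot: [3.141, 0.0, 0.179]
force: [-0.4, -0.8, -0.1]
width: 0.0876
gripper_force: 0.0
scene wheel_mid (0.63, (0.5942, -0.0534, 0.0291, array([ 0.5968, -0.0535,  0.0268]), 451))
scene jar_mid (0.87, (0.6812, -0.0376, 0.0202, array([ 0.6821, -0.0383,  0.0706]), 276))
scene flywheel_mid (0.56, (0.5695, 0.0745, 0.0245, array([0.5718, 0.0731, 0.0411]), 321))
scene barrel_mid (0.74, (0.4858, 0.3317, 0.0219, array([0.4857, 0.3312, 0.0364]), 188))
top wheel_mid (0.79, (0.5928, -0.0542, 0.0282, array([ 0.5927, -0.0532,  0.0282]), 251))
top jar_mid (0.49, (0.6789, -0.0389, 0.0203, array([ 0.678 , -0.0386,  0.0722]), 142))
top flywheel_mid (0.45, (0.5664, 0.0731, 0.0236, array([0.5675, 0.073 , 0.0424]), 178))
top barrel_mid (0.67, (0.5907, -0.0543, 0.0252, array([ 0.5915, -0.0561,  0.0329]), 41))
t 25.7 pos [0.484  0.3314 0.1691] rpy [-3.142 -0.     0.18 ] q [ 0.93  0.26 -0.27  0.   -1.04  0.82] w 0.0875 gf 0.0 F [-0.8 -0.1  0.2]
units [ 0.   -0.    6.52] turn 0.0
```

All placed well so far. Next is the barrel.

```bash
python3 -m crank '[[[0,0,0.8,0],[0,0,2.2,0],[0,0,4,0],[0,0,5.3,0],[0,0,6.1,0],[0,0,6.45,0],[0,0,6.5,0],[0,0,6.5,0]]]'
python3 -m crank '[[[0,0,0,0],[0,0,0,0],[0,0,0,0],[0,0,0,0],[0,0,0,0],[0,0,0,0],[0,0,0,0]]]' 1 25
python3 -m crank '[[[0,0,-0.5,0],[0,0,-1.5,0],[0,0,-3,0],[0,0,-4.5,0],[0,0,-5.7,0],[0,0,-6.2,0],[0,0,-6.4,0],[0,0,-6.4,0]]]'
python3 g.py .614 -.1815 .166
```

```text
t: 26.7
eef_pos: [0.4844, 0.332, 0.0074]
ee_rot: [-3.141, -0.001, 0.181]
force: [0.6, -0.0, 0.3]
width: 0.0875
gripper_force: 0.0
t: 27.58
eef_pos: [0.4839, 0.3314, 0.0065]
ee_rot: [3.141, 0.0, 0.18]
force: [0.2, -0.6, 0.3]
width: 0.039
gripper_force: 25.0
t: 28.58
eef_pos: [0.4836, 0.3311, 0.1658]
ee_rot: [3.141, 0.001, 0.18]
force: [0.7, -0.8, -1.9]
width: 0.0395
gripper_force: 25.0
t 28.57 pos [0.4836 0.3311 0.1658] rpy [3.141e+00 1.000e-03 1.800e-01] q [ 0.93  0.26 -0.27 -0.   -1.04  0.82] w 0.0395 gf 25.0 F [ 0.7 -0.8 -1.9]
units [ 1.46 21.11  0.  ] turn 0.0
```

```bash
python3 -m crank '[[[0,0.9,0,0],[0.2,2.6,0,0],[0.3,4.8,0,0],[0.5,7.1,0,0],[0.7,9.4,0,0],[0.8,11.7,0,0],[1,14,0,0],[1.1,16.2,0,0],[1.3,18.2,0,0],[1.4,19.8,0,0],[1.46,20.8,0,0],[1.46,21.11,0,0]]]'
python3 -m crank '[[[0,0,0,0],[0,0,0,0],[0,0,0,0]]]'
python3 g.py .614 -.1815 .0587
```

```text
t: 30.08
eef_pos: [0.6134, -0.1833, 0.165]
ee_rot: [-3.141, 0.003, 0.178]
force: [0.3, 0.3, -2.1]
width: 0.0397
gripper_force: 25.0
t: 30.45
eef_pos: [0.6145, -0.1803, 0.1667]
ee_rot: [-3.142, -0.0, 0.181]
force: [0.3, -0.3, -2.6]
width: 0.0395
gripper_force: 25.0
t 30.45 pos [ 0.6145 -0.1803  0.1667] rpy [-3.142 -0.     0.181] q [ 0.02  0.34 -0.15 -0.   -1.08  1.73] w 0.0395 gf 25.0 F [ 0.3 -0.3 -2.6]
units [-0.03  0.04  4.32] turn 0.02
```

```bash
python3 -m crank '[[[0,0.04,0.8,0],[0,0.04,2,0],[0,0.04,3,0],[0,0.04,3.7,0],[0,0.04,4.1,0],[0,0.04,4.25,0],[0,0.04,4.3,0],[0,0.04,4.3,0]]]'
python3 -m crank '[[[0,0,0,0],[0,0,0,0],[0,0,0,0],[0,0,0,0],[0,0,0,0]]]' 0
python3 -m crank '[[[0,0,-0.5,0],[0,0,-1.5,0],[0,0,-3,0],[0,0,-4.2,0],[0,0,-4.6,0],[0,0,-4.6,0],[0,0,-4.6,0]]]'
python3 g.py .441 .1490 .17
```

```text
t: 31.45
eef_pos: [0.6151, -0.1822, 0.0597]
ee_rot: [3.141, -0.001, 0.18]
force: [0.2, -0.2, -1.4]
width: 0.0393
gripper_force: 25.0
t: 32.08
eef_pos: [0.6147, -0.1822, 0.0591]
ee_rot: [3.142, 0.0, 0.18]
force: [0.5, 1.0, -0.8]
width: 0.0839
gripper_force: 0.0
t: 32.95
eef_pos: [0.6139, -0.182, 0.1729]
ee_rot: [-3.141, 0.002, 0.18]
force: [0.4, 0.1, -0.5]
width: 0.0877
gripper_force: 0.0
t 32.95 pos [ 0.6139 -0.182   0.1729] rpy [-3.141e+00  2.000e-03  1.800e-01] q [ 0.02  0.34 -0.14 -0.   -1.09  1.74] w 0.0877 gf 0.0 F [ 0.4  0.1 -0.5]
units [ -4.43 -14.27   0.13] turn 0.0
```

```bash
python3 -m crank '[[[-0.3,-0.9,0,0],[-0.8,-2.5,0,0],[-1.4,-4.5,0,0],[-2.1,-6.7,0,0],[-2.8,-8.9,0,0],[-3.4,-11,0,0],[-3.9,-12.6,0,0],[-4.3,-13.8,0,0],[-4.43,-14.27,0,0],[-4.43,-14.27,0,0],[-4.43,-14.27,0,0],[-4.43,-14.27,0,0]]]'
python3 - <<'E'
from h import *
for n in("scene","top"):
    p,d=arm.grab_frame(n);cv2.imwrite(f"pics/{n}2.png",p[:,:,::-1])
    for k,dz in(("barrel_mid",.052),("head_mid",0)):
        f=find(k,n,d,dz);print(n,k,f and f[:2])
E
python3 g.py .441 .1490 .005
```

```text
t: 34.45
eef_pos: [0.442, 0.1482, 0.1738]
ee_rot: [3.141, 0.0, 0.179]
force: [0.3, 0.5, 0.1]
width: 0.0876
gripper_force: 0.0
scene barrel_mid (0.55, (0.6161, -0.1814, 0.0208, array([ 0.6166, -0.1813,  0.089 ]), 287))
scene head_mid (0.51, (0.4415, 0.1497, 0.0213, array([0.4453, 0.1484, 0.0247]), 178))
top barrel_mid (0.65, (0.6141, -0.182, 0.0201, array([ 0.6139, -0.1811,  0.0902]), 139))
top head_mid None
t 34.75 pos [0.4419 0.1487 0.1741] rpy [ 3.142 -0.     0.18 ] q [ 0.75  0.05 -0.51  0.   -1.01  1.  ] w 0.0877 gf 0.0 F [-0.7  0.3 -0.7]
units [-0.03 -0.02  6.76] turn -0.0
```

View pics/scene2.png

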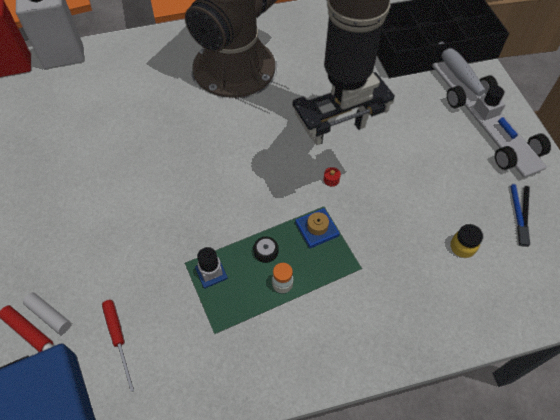

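The barrel stands on the crankcase (208,258), with the wheel at (265,249), the jar at (283,277) and the flywheel at (318,223). Next is the head.

```bash
python3 -m crank '[[[-0.02,0,0.8,0],[-0.02,0,2.2,0],[-0.02,0,4,0],[-0.02,0,5.4,0],[-0.02,0,6.3,0],[-0.02,0,6.7,0],[-0.02,0,6.73,0],[-0.02,0,6.73,0]]]'
python3 -m crank '[[[0,0,0,0],[0,0,0,0],[0,0,0,0],[0,0,0,0],[0,0,0,0],[0,0,0,0],[0,0,0,0]]]' 1 25
python3 -m crank '[[[0,0,-0.5,0],[0,0,-1.5,0],[0,0,-3,0],[0,0,-4.5,0],[0,0,-6,0],[0,0,-6.7,0],[0,0,-7,0],[0,0,-7,0]]]'
python3 g.py .6142 -.182 .183
```

```text
t: 35.75
eef_pos: [0.4418, 0.1493, 0.0066]
ee_rot: [-3.141, -0.001, 0.181]
force: [-0.7, 0.2, 0.4]
width: 0.0872
gripper_force: 0.0
t: 36.62
eef_pos: [0.4412, 0.1488, 0.0058]
ee_rot: [3.142, 0.0, 0.18]
force: [-0.8, 0.4, 1.4]
width: 0.0394
gripper_force: 25.0
t: 37.62
eef_pos: [0.4411, 0.1488, 0.1811]
ee_rot: [-3.141, -0.0, 0.18]
force: [1.0, 0.2, -0.7]
width: 0.0389
gripper_force: 25.0
t 37.62 pos [0.4411 0.1488 0.1811] rpy [-3.141 -0.     0.18 ] q [ 0.75  0.05 -0.5  -0.   -1.02  1.  ] w 0.0389 gf 25.0 F [ 1.   0.2 -0.7]
units [ 4.44 14.26 -0.08] turn 0.0
```

```bash
python3 -m crank '[[[0.3,0.9,0,0],[0.8,2.5,0,0],[1.4,4.5,0,0],[2.1,6.7,0,0],[2.8,8.9,0,0],[3.4,11,0,0],[3.9,12.6,0,0],[4.3,13.8,0,0],[4.44,14.26,0,0],[4.44,14.26,0,0],[4.44,14.26,0,0],[4.44,14.26,0,0]]]'
python3 -m crank '[[[0,0,0,0],[0,0,0,0]]]'
python3 g.py .6142 -.182 .0962
```

```text
t: 39.12
eef_pos: [0.6142, -0.181, 0.1811]
ee_rot: [-3.142, -0.0, 0.181]
force: [1.1, -0.1, -0.1]
width: 0.0396
gripper_force: 25.0
t: 39.38
eef_pos: [0.6144, -0.1816, 0.1811]
ee_rot: [3.142, -0.0, 0.181]
force: [0.1, -0.8, 0.3]
width: 0.0392
gripper_force: 25.0
t 39.38 pos [ 0.6144 -0.1816  0.1811] rpy [ 3.142 -0.     0.181] q [ 0.02  0.33 -0.13 -0.   -1.1   1.73] w 0.0392 gf 25.0 F [ 0.1 -0.8  0.3]
units [-0.01  0.01  3.4 ] turn 0.01
```

```bash
python3 -m crank '[[[0,0,0.6,0],[0,0,1.5,0],[0,0,2.4,0],[0,0,3,0],[0,0,3.25,0],[0,0,3.35,0],[0,0,3.39,0],[0,0,3.39,0],[0,0,3.39,0]]]'
python3 -m crank '[[[0,0,0,0],[0,0,0,0],[0,0,0,0],[0,0,0,0],[0,0,0,0]]]' 0
python3 -m crank '[[[0,0,-0.5,0],[0,0,-1.5,0],[0,0,-3,0],[0,0,-4.2,0],[0,0,-4.8,0],[0,0,-4.8,0],[-2,-2,-4.8,0],[-4,-4,-4.8,0],[-5,-6,-4.8,0],[-5,-7,-4.8,0],[-5,-7,-4.8,0],[-5,-7,-4.8,0]]]'
python3 - <<'E'
from h import *
for n in("scene","top"):
    p,d=arm.grab_frame(n);cv2.imwrite(f"pics/{n}3.png",p[:,:,::-1])
    for k,dz in(("head_mid",.090),("wheel_mid",.002),("jar_mid",.002),("flywheel_mid",.018)):
        f=find(k,n,d,dz);print(n,k,f and f[:2])
E
```

```text
t: 40.5
eef_pos: [0.6146, -0.182, 0.0966]
ee_rot: [3.141, -0.001, 0.18]
force: [0.6, -0.4, -0.3]
width: 0.0393
gripper_force: 25.0
t: 41.12
eef_pos: [0.6144, -0.182, 0.0961]
ee_rot: [-3.142, 0.0, 0.18]
force: [0.2, 0.6, -0.1]
width: 0.0837
gripper_force: 0.0
t: 42.62
eef_pos: [0.4598, -0.0323, 0.2153]
ee_rot: [3.141, 0.001, 0.181]
force: [0.0, -0.2, 0.1]
width: 0.0876
gripper_force: 0.0
scene head_mid (0.7, (0.6147, -0.1817, 0.021, array([ 0.6173, -0.1805,  0.1149]), 282))
scene wheel_mid (0.66, (0.6324, -0.0427, 0.0661, array([ 0.5719, -0.0568,  0.0262]), 15))
scene jar_mid (0.94, (0.6807, -0.0384, 0.0206, array([ 0.6823, -0.0377,  0.0705]), 273))
scene flywheel_mid (0.91, (0.569, 0.0732, 0.0243, array([0.5713, 0.0729, 0.0411]), 313))
top head_mid (0.74, (0.6138, -0.1817, 0.0204, array([ 0.6125, -0.1809,  0.1167]), 151))
top wheel_mid (0.5, (0.5999, -0.0562, 0.0244, array([ 0.6064, -0.0593,  0.028 ]), 84))
top jar_mid (0.74, (0.6788, -0.0383, 0.02, array([ 0.6775, -0.0387,  0.0719]), 135))
top flywheel_mid (0.64, (0.5669, 0.0736, 0.0237, array([0.567 , 0.0742, 0.0429]), 188))
```

View pics/scene3.png

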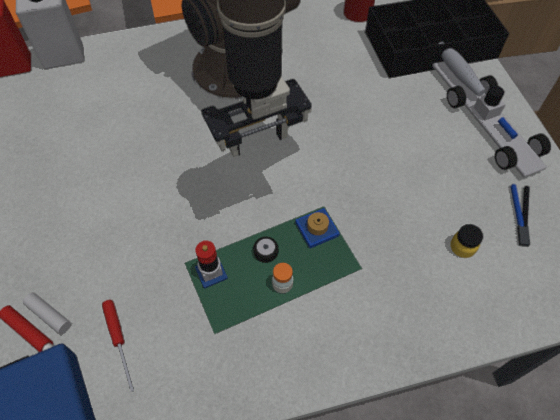

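The stack is complete with the red head at (206,250). The wheel (265,249), jar (283,277) and flywheel (318,223) are in place, the bystanders are untouched and the gripper is clear.

```bash
python3 -c "
from station import arm
print(arm.job_done())"
```

```text
the job is handed in; nothing more can be done
None
```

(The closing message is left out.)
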